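Open a chess clock's battery well

TASK

The chess clock in the birch tray needs a new battery. Stop both of its movements by pressing the round plunger fully down and letting it come back up, then the square plunger, one at a time; then grip the tight round battery cap between them, unscrew it anticlockwise by about a quarter turn, stopping there where its thread lets go, with the clock staying down in its tray, and lift the cap straight off. Finish while still holding the cap level in the gripper, about 3 cm clear above the open well; leave the two queens, the cup and the marker stand alone.

Things in the scene. Friction and masses are not known exactly. Their poses are not given: they have to be found in the camera images.
- clock: brown twin-dial chess clock, loose, about 0.9 kg, 76 mm deep (x) x 216 mm wide (y) x 100 mm high; origin at the centre of its underside, z up, 5 mm above the table; dials on its -x face; it may face any way. On its flat top (z 100 mm) stand the cap in the middle and the two plungers 78 mm to either side (round at y +78 mm, square at y -78 mm)
- tray: fixed birch tray that braces the clock: 5 mm floor, 16 mm high rim around the clock with 1.5 mm of play on each side; origin at the centre of its underside, x and y along the clock's
- round_top (a point): centre of the top face of the ROUND steel plunger (disc, 24 mm across), 22 mm above the clock's top when up, moves with it
- plunger_round (a joint): travel of the round plunger in m: 0 up, 0.006 fully down (counts as pressed beyond 0.0045); springs back; about 2 N to start it and 5 N at the bottom
- square_top (a point): centre of the top face of the SQUARE steel plunger (24 x 24 mm), 22 mm above the clock's top when up, moves with it
- plunger_square (a joint): travel of the square plunger in m: 0 up, 0.006 fully down (counts as pressed beyond 0.0045); same spring
- cap: loose ribbed round battery cap, 46 mm wide, 26 mm high, about 45 g; origin at the centre of its underside, z up; grip its rim 10.5 to 26 mm above the origin (the skirt below is 43 mm wide). Screwed on, it stands on a 4 mm thick, 47 mm wide black seal ring, its underside 104 mm above the clock's underside. Pulled before the thread is free, it lifts the clock
- cap_top (a point): centre of the cap's flat top, 26 mm above its origin
- seal_ring (a joint): how far cap and seal ring are turned, rad, 0 screwed tight, growing anticlockwise from above. Two dogs couple the ring to the cap with about 0.1 rad of play. It turns stiffly (0.4 N m all the way; grip with 60 N) and stays where it is left. The thread is free from about 1.2 to 1.8 rad, best at 1.5; beyond, it catches again, with no stop to feel
- well_mouth (a point): centre of the open end of the well's neck, fixed to the clock 113.5 mm above its underside, z up; the screwed-on cap hides it, the neck reaching 9.5 mm up into the cap
- queen_a: loose ivory plastic chess queen, 93 mm high, 38 mm foot, origin under its foot; beside the clock, not to be disturbed
- queen_b: the other queen, alike, on the clock's other side, not to be disturbed
- cup: loose grey enamel cup with a handle, 80 mm across, 78 mm high, origin under its base; not to be disturbed
- marker_stand: loose brass table-marker stand, 72 mm foot, slender 213 mm high post with a steel clip on top, origin under its foot; not to be disturbed
There are look-alikes about, which are no part of the job. Of the things like the cap, leave any that is green; of the rest the smaller one is meant.

How it is judged:
On the way, in this order (a step that is already met when the one before it is completed fails the run):
1. the round plunger is fully pressed, the square one up (value of joint plunger_round above 0.0045 m and value of joint plunger_square below 0.002 m), for 0.05 s.
2. the square plunger is fully pressed, the round one up (value of joint plunger_square above 0.0045 m and value of joint plunger_round below 0.002 m), for 0.05 s.
3. the fingers have turned the cap until its thread is free, the cap still on the neck (value of joint seal_ring above 1.05 rad and contact force between the fingers and cap above 2 N and z of cap in the frame of well_mouth below 0 m), for 0.05 s.
At the end, for the whole second after the job is handed in: the cap is held in the fingers, touching nothing else, level within 0.2 rad and still, its underside 10 to 60 mm above the mouth of the well and within 20 mm of its axis; the seal ring stands between 1.05 and 2.0 rad; both plungers are up; the clock stands flat in its tray (contact force between the fingers and cap above 2 N and contact force between cap and clock below 0.1 N and z of cap in the frame of well_mouth between 0.01 and 0.06 m and horizontal distance between cap and well_mouth below 0.02 m and angle between cap's own z axis and vertical below 0.2 rad and linear speed of each of cap, clock below 0.02 m/s and value of joint seal_ring between 1.05 and 2 rad and value of joint each of plunger_round, plunger_square below 0.002 m and z of clock in the frame of tray below 0.008 m and angle between clock's own z axis and vertical below 0.05 rad and horizontal distance between clock and tray below 0.008 m); the arm keeps its last pose, push and grip.
It fails at once if both plungers are down at once (value of joint each of plunger_round, plunger_square above 0.003 m).
It fails at once if the cap is turned on well past a quarter turn, past the release (value of joint seal_ring above 2 rad).
It fails at once if the clock is lifted more than 10 mm off the tray's floor, tipped over 0.15 rad or twisted over 0.15 rad in its tray (z of clock in the frame of tray above 0.015 m or angle between clock's own z axis and vertical above 0.15 rad or angle between the x axis of clock and the x axis of tray, either way round above 0.15 rad).
It fails at once if a queen, the cup or the marker stand is moved over 15 mm or tipped (distance of any of queen_a, queen_b, cup, marker_stand from where it was at the start of the episode above 0.015 m or angle between any of queen_a, queen_b, cup, marker_stand's own z axis and vertical above 0.3 rad).
It also fails if it takes over 43 s, if anything falls off the work surface, if the arm or the gripper's body presses on something with over 40 N, if the wrist force passes 120 N, or if a joint passes its speed limit or range.

ROBOT

A 7-joint arm with a two-finger parallel gripper is mounted at the origin on the work surface. World frame = base frame: x ahead of the robot, y to its left, z up, the work surface at z = 0. Lengths are in m, angles in rad, forces in N, time in s.
With the tool pointing down it reaches from about 0.425 to 0.925 m from the base axis. Payload 6.8 kg.
Tool frame: the origin (TCP) lies at the very end of the fingers, on their centre line; the grasp point (between the pads) lies 19 mm behind it; z points along the fingers, y is the line along which they close (so a half turn about z gives the same grasp; the last joint's range is limited). The gripper opens to 85 mm and grips with 20 to 120 N. Pads are 22 mm wide; open, the fingers measure 114 mm over their backs; the gripper's body (76 mm by 85 mm) begins 54 mm behind the grasp point. The pads swing forward as they close: fully open they stand 13 mm farther back than shut.
Start: joints at [1.014, 0.477, 0.022, 1.555, -0.011, 1.109, -0.083], TCP at [0.293, -0.608, 0.231] pointing down, gripper open.
Joint ranges: [-2.96, 2.96], [-0.34, 2.1], [-1.41, 1.46], [0.24, 2.44], [-1.37, 4.51], [0.17, 1.92], [-2.96, 2.96]. Speed limits (rad/s): [2.39, 2.39, 3.14, 3.14, 3.14, 3.14, 3.14].

INTERFACE

Orientations are given as a unit quaternion [w, x, y, z].
In Python, from station import bot gives the robot as it stands. The module is installed in compiled form; this text tells all that it offers.
- The arm moves only by the shell command python3 -m jog 'ROWS' [OPENING] [FORCE]. ROWS is JSON, a list of rows, each a list of 4 numbers: the shift along the tool's x, y, z in cm, then the turn about the tool's z in rad. In form: [[x, y, z, spin], ...]. A call has 1 to 20 rows; each row is the pose to reach, as a shift and turn from the pose commanded when the call began, along the tool's axes at that moment; what a row does not reach only later rows make up. A row lasts 1/12 s, in which the tool goes at most 41.7 mm and 7.16 degrees, less where a joint would pass 70% of its speed; a pose out of reach is approached as far as the arm can. A call with a gripper value outside its range is refused whole. OPENING is the closure, from -1 (fully open) to 1 (shut), set as the call begins (- or left out, the last holds). The fingers move at their own pace and stop on an object; FORCE is the grip in N (left out, the last holds). Time passes only in rows, so rows that repeat a pose let the fingers close. It gives the time, the measured TCP pose, the force, the opening and the grip force at its end, in the units of the state.
- bot.get_obs(): the state, without advancing time (a new reading comes with each control period).
- bot.read_camera(name): name is "side" or "top" or "wrist"; returns a dict with "pixels" (400x640x3 uint8, red, green, blue), "depth" (400x640 float32, m along the optical axis (not along the pixel's ray), 0 where there is no reading), "fovy" (degrees; the focal length in pixels is half the picture's height over the tangent of half this angle, whatever the lens; pixels are square), "cx", "cy" (the principal point, pixels), "pose" (4x4, takes a point from camera to world coordinates). Camera axes: x right, y down, z forward; pixel columns grow to the right and rows downward; lengths in m; the calibration is good to about 2 mm. A picture is of the moment at which its call begins.
- bot.hand_in(): hands the job in; it is judged then, once.
The state is a dict: "t": time; "q": joint angles; "joint_vel": joint speeds; "joint_torque": joint torques, N m; "eef_pos": TCP position; "tool_rot": TCP orientation; "contact_force": force on the tool from outside, world axes, zero at the start; "torque": the same for the moment, N m; "gripper_width": opening from 0.0 (shut) to 1.0 (fully open); "grasp_force": force on a finger pad.
Only numpy, scipy, OpenCV 4.12 (cv2) and the standard library are available. Lean on these libraries where they do the work, as an engineer would, in place of code of your own. Each camera call takes 0.05 s, during which the arm holds its last target. There are 200 camera calls.

## Working session

There is one attempt and no reset: what is moved stays moved. The work goes in short steps, Python scripts to look and compute and a shell command to move; the robot and the scene stay as the last step left them, time stands still between calls to the robot, and variables do not carry over. Pictures are saved under pics/ and viewed, at most 10 in all, crops included, and the job is handed in when it is done.

```bash
mkdir -p pics
cat > h.py <<'E'
import numpy as np,cv2
from station import bot
def shot(n,f):
    c=bot.read_camera(n); cv2.imwrite(f'pics/{f}.png',c['pixels'][:,:,::-1]); np.savez(f'pics/{f}.npz',**c); return c
def load(f): return dict(np.load(f'pics/{f}.npz'))
def ray(c,u,v):
    f=200/np.tan(np.radians(float(c['fovy']))/2)
    d=c['pose'][:3,:3]@np.array([(u-c['cx'])/f,(v-c['cy'])/f,1.]); return c['pose'][:3,3],d
def plane(c,u,v,z):
    o,d=ray(c,u,v); return o+d*(z-o[2])/d[2]
def dep(c,u,v):
    o,d=ray(c,u,v); return o+d*c['depth'][int(round(v)),int(round(u))]
def cloud(c):
    f=200/np.tan(np.radians(float(c['fovy']))/2)
    v,u=np.mgrid[:400,:640]; D=c['depth']
    P=np.stack([(u-c['cx'])/f*D,(v-c['cy'])/f*D,D],-1)@c['pose'][:3,:3].T+c['pose'][:3,3]
    P[D==0]=np.nan; return P
E
python3 - <<'E'
from h import *
for n in('top','side','wrist'):
    c=shot(n,n+'0'); print(n,c['fovy'],c['cx'],c['cy'],c['pose'].round(3).tolist())
o=bot.get_obs();print({k:np.round(v,3).tolist() for k,v in o.items()})
E
```

```text
top 49.226927974652384 310.4932638189297 202.2576877215116 [[0.082, -0.974, 0.209, 0.211], [-0.997, -0.081, 0.011, 0.011], [0.006, -0.21, -0.978, 1.492], [0.0, 0.0, 0.0, 1.0]]
side 56.725731950962334 317.1118588021041 198.3644004766082 [[-0.927, -0.205, 0.316, 0.221], [-0.376, 0.551, -0.745, 0.74], [-0.021, -0.809, -0.588, 0.679], [0.0, 0.0, 0.0, 1.0]]
wrist 68.27822216938286 321.1517677493316 198.68293284474674 [[0.434, -0.862, -0.262, 0.36], [-0.901, -0.416, -0.125, -0.577], [-0.001, 0.29, -0.957, 0.373], [0.0, 0.0, 0.0, 1.0]]
{'t': 0.15, 'q': [1.014, 0.478, 0.022, 1.556, -0.011, 1.109, -0.083], 'joint_vel': [-0.001, -0.001, 0.001, -0.004, 0.002, -0.001, 0.001], 'joint_torque': [0.003, -59.692, 1.611, -28.149, 0.013, 0.006, 0.0], 'eef_pos': [0.293, -0.608, 0.231], 'tool_rot': [-0.001, 0.975, 0.223, -0.0], 'contact_force': [-0.179, 0.567, -1.023], 'torque': [0.0, 0.038, -0.033], 'grasp_force': 0.0, 'gripper_width': 1.001}
```

View pics/top0.png

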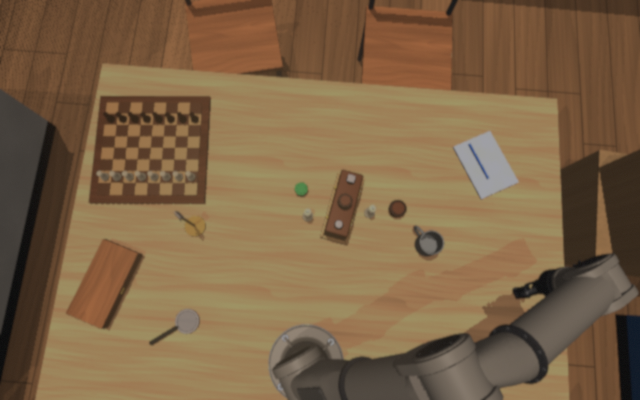

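View pics/side0.png

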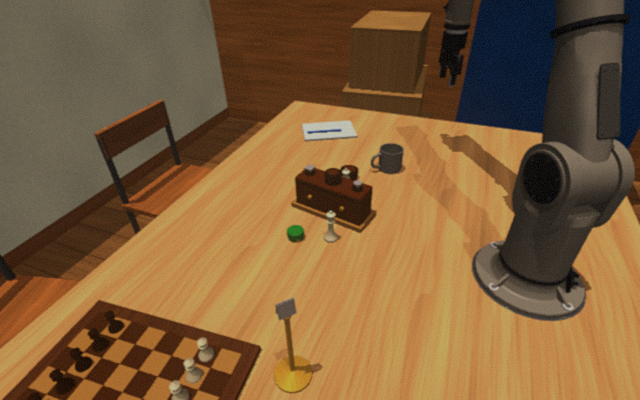

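The top view shows the clock at (345,206) with its cap at (345,201), plungers at (351,178) and (339,224), queens at (308,215) and (371,210), the cup at (429,243) and the marker stand at (193,226). Candidates for the cap are the brown one on the clock (345,201), the brown one on the table (397,208) and the green one (301,189). I'll take a close crop and compare sizes.

Run:
```python
from h import *
t=load('top0');s=load('side0')
a=cv2.resize(t['pixels'][150:260,280:460,::-1],None,fx=4,fy=4,interpolation=cv2.INTER_CUBIC)[:440,:720]
b=cv2.resize(s['pixels'][140:250,280:420,::-1],None,fx=4,fy=4,interpolation=cv2.INTER_CUBIC)
cv2.imwrite('pics/ct.png',a);cv2.imwrite('pics/cs.png',b)
for n,(u,v) in dict(sq=(351,178),cap=(345,201),rd=(339,224),dec=(397,208),green=(301,189),q1=(308,213),q2=(371,208),cup=(429,243)).items(): print(n,dep(t,u,v).round(3))
for n,(u,v) in dict(p1=(310,169),cap=(333,176),p2=(358,184),dec=(349,172),q1=(331,214),q2=(346,173),cup=(391,150)).items(): print('s',n,dep(s,u,v).round(3))
```

```text
sq [ 0.594 -0.097  0.129]
cap [ 0.515 -0.083  0.137]
rd [ 0.441 -0.069  0.127]
dec [ 0.528 -0.268  0.034]
green [0.569 0.064 0.026]
q1 [0.476 0.032 0.085]
q2 [ 0.509 -0.172  0.09 ]
cup [ 0.421 -0.387  0.006]
s p1 [ 0.589 -0.083  0.128]
s cap [ 0.512 -0.061  0.134]
s p2 [ 0.44  -0.061  0.125]
s dec [ 0.502 -0.177  0.082]
s q1 [0.479 0.042 0.088]
s q2 [ 0.508 -0.165  0.084]
s cup [ 0.424 -0.409  0.052]
```

View pics/ct.png

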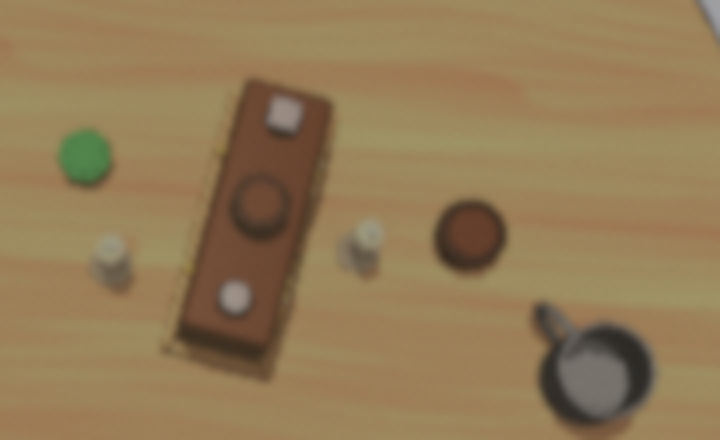

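View pics/cs.png

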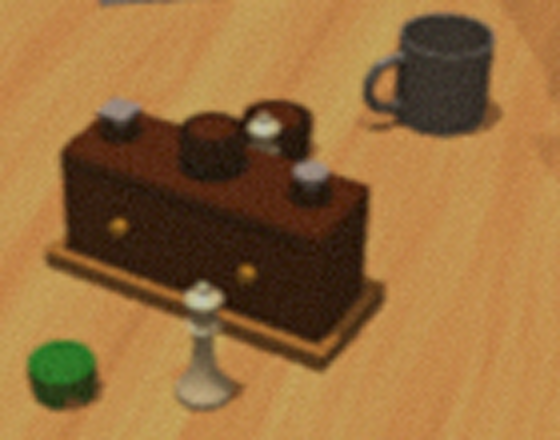

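The square plunger is the far one (351,178.5), and the round one is nearest the robot (339,224). The knobs are on the +y face, so the dials face -y, which fits. The cap on the clock (345,201) is the smaller brown one; the one on the table at (397,208) is larger and is the decoy. Next I'll measure accurately with masks.

```bash
cat >> h.py <<'E'
def tri(c1,p1,c2,p2):
    (o1,d1),(o2,d2)=ray(c1,*p1),ray(c2,*p2)
    k=np.linalg.lstsq(np.stack([d1,-d2],1),o2-o1,rcond=None)[0]
    a,b=o1+d1*k[0],o2+d2*k[1]; return ((a+b)/2).round(4),round(float(np.linalg.norm(a-b)),4)
def rel(goal):
    "shift in tool axes (cm) from measured TCP"
    from scipy.spatial.transform import Rotation as R
    o=bot.get_obs(); w=o['tool_rot']
    return (R.from_quat(np.r_[w[1:],w[0]]).inv().apply(np.array(goal)-o['eef_pos'])*100).round(2)
E
python3 - <<'E'
from h import *
t=load('top0');s=load('side0')
def grey(c,box):
    u0,u1,v0,v1=box; p=c['pixels'][v0:v1,u0:u1].astype(int)
    m=((p.max(-1)-p.min(-1)<45)&(p.max(-1)>110)).astype(np.uint8)
    n,l,st,ce=cv2.connectedComponentsWithStats(m); i=1+st[1:,4].argmax(); return ce[i]+[u0,v0],st[i,4]
for n,bt,bs,z in (('round',(330,348,216,232),(350,368,178,189),.127),('square',(343,360,170,187),(302,318,163,174),.127)):
    a,na=grey(t,bt);b,nb=grey(s,bs);print(n,a,na,b,nb,tri(t,a,s,b),plane(t,*a,z).round(4),plane(s,*b,z).round(4))
a=(345.2,200.8);b=(333,173.5)
print('cap',tri(t,a,s,b),plane(t,*a,.135).round(4),plane(s,*b,.135).round(4))
print(rel([.515,-.083,.26]),rel([.441,-.069,.17]))
E
```

```text
round [338.38888889 223.31481481] 54 [356.96666667 182.33333333] 30 (array([ 0.444 , -0.067 ,  0.1255]), 0.0018) [ 0.4429 -0.0671  0.127 ] [ 0.4444 -0.0649  0.127 ]
square [350.78461538 177.24615385] 65 [309.4516129  167.09677419] 31 (array([ 0.5971, -0.097 ,  0.1248]), 0.0007) [ 0.5969 -0.0968  0.127 ] [ 0.5952 -0.0936  0.127 ]
cap (array([ 0.5185, -0.0835,  0.1276]), 0.0022) [ 0.5157 -0.0833  0.135 ] [ 0.5156 -0.0725  0.135 ]
[ 42.8  -37.64  -2.9 ] [ 36.74 -42.1    6.11]
```

```bash
python3 -m jog '[[37.05,-42.2,1,0],[37.05,-42.2,1,0],[37.05,-42.2,1,0],[37.05,-42.2,1,0],[37.05,-42.2,1,0],[37.05,-42.2,1,0],[37.05,-42.2,1,0],[37.05,-42.2,1,0],[37.05,-42.2,1,0],[37.05,-42.2,1,0],[37.05,-42.2,1,0],[37.05,-42.2,1,0],[37.05,-42.2,1,0],[37.05,-42.2,1,0],[37.05,-42.2,1,0],[37.05,-42.2,1,0],[37.05,-42.2,1,0],[37.05,-42.2,1,0],[37.05,-42.2,1,0],[37.05,-42.2,1,0]]' 1 20
python3 - <<'E'
from h import *
c=shot('wrist','w1');print(c['pose'].round(3).tolist())
o=bot.get_obs();print({k:np.round(v,3).tolist() for k,v in o.items()})
E
```

```text
t: 1.82
eef_pos: [0.4434, -0.0683, 0.2213]
tool_rot: [0.0, 0.975, 0.221, -0.0]
contact_force: [-0.5, 0.8, 0.2]
gripper_width: 0.004
grasp_force: 0.0
[[0.432, -0.863, -0.262, 0.511], [-0.902, -0.413, -0.126, -0.038], [0.0, 0.29, -0.957, 0.364], [0.0, 0.0, 0.0, 1.0]]
{'t': 1.867, 'q': [0.319, 0.133, -0.33, 2.065, 0.053, 0.951, -1.163], 'joint_vel': [-0.005, 0.002, -0.005, -0.002, 0.0, -0.002, 0.001], 'joint_torque': [0.018, -33.989, -0.805, -25.546, 0.015, 0.003, 0.003], 'eef_pos': [0.443, -0.068, 0.221], 'tool_rot': [0.0, 0.975, 0.222, -0.0], 'contact_force': [-0.48, 0.089, 0.657], 'torque': [-0.028, 0.029, 0.037], 'grasp_force': 0.0, 'gripper_width': -0.0}
```

View pics/w1.png

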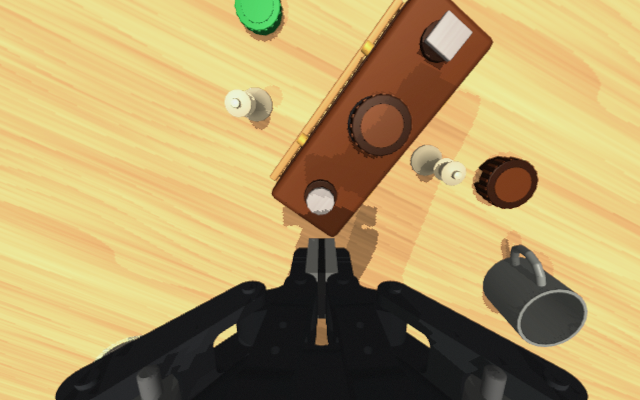

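The wrist view shows the round plunger top at (320,201), the cap at (380,123) and the square top at (449,36). The tips are at (321,240) above the clock's near end, and the queens stand clear to either side.

```bash
cat > m.py <<'E'
from h import *
def meas(f,seeds):
    c=load(f);t=load('top0'); P=cloud(c)
    for n,(u,v),z in seeds:
        # top face: pixels near seed whose depth height is the face's
        r=40; m=np.zeros((400,640),np.uint8)
        h=np.median(P[v-3:v+4,u-3:u+4,2]); 
        m[max(0,v-r):v+r,u-r:u+r]=(abs(P[max(0,v-r):v+r,u-r:u+r,2]-h)<.004)
        n_,l,st,ce=cv2.connectedComponentsWithStats(m); i=l[v,u]
        k,_=cv2.findContours((l==i).astype(np.uint8),0,2); (cu,cv_),(w,hh),_=cv2.minAreaRect(k[0])
        p=plane(c,*ce[i],z); pw=w*c['depth'][v,u]/(200/np.tan(np.radians(float(c['fovy']))/2))
        print(n,'h',h.round(4),'px',ce[i].round(1),'rect',(round(cu,1),round(cv_,1)),'size',pw.round(4),'xy',p.round(4))
E
python3 - <<'E'
from m import *
meas('w1',[('round',(320,201),.127),('cap',(380,123),.135),('square',(449,36),.127)])
c=load('w1');t=load('top0')
for a,b in (((320,200.5),(338.4,223.3)),((379.5,123),(345.2,200.8)),((449.5,36.5),(350.8,177.2))): print(tri(c,a,t,b))
E
```

```text
round h 0.1269 px [320.3 200.6] rect (320.5, 200.5) size 0.0225 xy [ 0.4445 -0.0688  0.127 ]
cap h 0.135 px [381.4 124.5] rect (381.4, 124.5) size 0.045 xy [ 0.5207 -0.0834  0.135 ]
square h 0.1269 px [448.3  35.7] rect (448.2, 35.6) size 0.0241 xy [ 0.5961 -0.0983  0.127 ]
(array([ 0.4435, -0.0681,  0.1242]), 0.0017)
(array([ 0.5217, -0.0856,  0.1103]), 0.0016)
(array([ 0.5931, -0.0963,  0.1375]), 0.0019)
```

Heights (0.127 and 0.135) and sizes (24 and 46 mm) fit, and the midpoint of the plungers coincides with the cap. I'll press the round plunger.

```bash
python3 -m jog '[[0.1,0.1,4,0],[0.1,0.1,7.5,0],[0.1,0.1,9,0],[0.1,0.1,9.4,0],[0.1,0.1,9.8,0],[0.1,0.1,10,0],[0.1,0.1,10.15,0],[0.1,0.1,10.15,0],[0.1,0.1,10.15,0],[0.1,0.1,10.15,0]]'
```

```text
t: 2.7
eef_pos: [0.445, -0.0679, 0.1211]
tool_rot: [0.0, 0.975, 0.222, 0.0]
contact_force: [-4.4, 0.2, 6.0]
gripper_width: 0.001
grasp_force: 3.0
```

```bash
python3 -m jog '[[0,0,0.1,0],[0,0,0.1,0],[0,0,-1,0],[0,0,-4.5,0],[0,0,-4.5,0],[4,3,-4.5,0],[7,5.3,-4.5,0],[10,7.6,-4.5,0],[12.3,9.3,-4.5,0],[12.3,9.3,-4.5,0],[12.3,9.3,-4.5,0],[12.3,9.3,-4.5,0]]'
python3 - <<'E'
from h import *
print(rel([.5961,-.0983,.121]));shot('wrist','w2')
E
python3 - <<'E'
from m import *
meas('w2',[('cap',(0,0),.135)]) if 0 else None
c=load('w2');P=cloud(c)
m=(abs(P[...,2]-.127)<.003)&(abs(P[...,0]-.4445)<.02)&(abs(P[...,1]+.069)<.02)
print('round visible',m.sum(),P[m].mean(0) if m.any() else None)
E
```

```text
t: 3.7
eef_pos: [0.596, -0.0979, 0.1653]
tool_rot: [0.0, 0.975, 0.223, 0.0]
contact_force: [0.4, 0.7, 0.7]
gripper_width: 0.0
grasp_force: 0.0
[-0.01  0.04  4.43]
round visible 0 None
```

```bash
python3 -m jog '[[0,0,2.5,0],[0,0,3.4,0],[0,0,3.8,0],[0,0,4.2,0],[0,0,4.5,0],[0,0,4.6,0],[0,0,4.65,0],[0,0,4.65,0],[0,0,4.65,0],[0,0,4.65,0]]'
```

```text
t: 4.58
eef_pos: [0.5953, -0.098, 0.1209]
tool_rot: [0.0, 0.975, 0.222, -0.001]
contact_force: [-10.3, 0.9, 19.5]
gripper_width: -0.0
grasp_force: 9.6
```

```bash
python3 -m jog '[[0,0,-1.5,0],[0,0,-5,0],[0,0,-8,0],[-3,-2.3,-9,0],[-6.1,-4.6,-9,0],[-6.1,-4.6,-9,0],[-6.1,-4.6,-9,0],[-6.1,-4.6,-9,0],[-6.1,-4.6,-9,0],[-6.1,-4.6,-9,0],[-6.1,-4.6,-9,0],[-6.1,-4.6,-9,0]]' -1
python3 - <<'E'
from h import *
c=shot('wrist','w3');P=cloud(c)
m=(abs(P[...,2]-.135)<.004)&(np.hypot(P[...,0]-.5205,P[...,1]+.0835)<.035)
v,u=np.nonzero(m);print(m.sum(),np.nanmean(P[m],0), P[m].min(0),P[m].max(0),u.min(),u.max(),v.min(),v.max())
(x,y),r=cv2.minEnclosingCircle(P[m][:,:2].astype(np.float32));print(x,y,r)
print(rel([.5205,-.0835,.108]))
E
```

```text
t: 5.58
eef_pos: [0.5218, -0.0831, 0.2081]
tool_rot: [-0.0, 0.975, 0.222, 0.0]
contact_force: [0.3, -0.3, 0.5]
gripper_width: 0.995
grasp_force: 0.0
2614 [ 0.52141829 -0.08357124  0.13498092] [ 0.49665622 -0.10703659  0.1310224 ] [ 0.54355246 -0.0609685   0.13760236] 290 349 181 238
0.5201073884963989 -0.0839976817369461 0.0237549040466547
[-1.200e-01 -1.000e-02  1.001e+01]
```

View pics/w3.png

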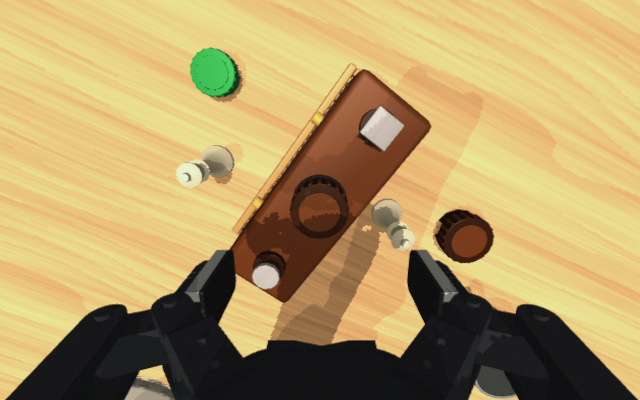

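The cap sits centred between the open fingers at (320,207), and both plungers are up. I'll descend and grip.

```bash
python3 -m jog '[[-0.1,0,3,0],[-0.1,0,6,0],[-0.1,0,8.5,0],[-0.1,0,9.5,0],[-0.1,0,10.1,0],[-0.1,0,10.1,0],[-0.1,0,10.1,0]]' -1 && python3 -m jog '[[0,0,0,0],[0,0,0,0],[0,0,0,0],[0,0,0,0],[0,0,0,0],[0,0,0,0],[0,0,0,0],[0,0,0,0],[0,0,0,0],[0,0,0,0]]' 1 62
python3 - <<'E'
from h import *
c=shot('side','s2');shot('wrist','w4')
b=cv2.resize(c['pixels'][120:240,270:420,::-1],None,fx=4,fy=4,interpolation=cv2.INTER_CUBIC)
w=load('w4')['pixels'][100:400,170:470,::-1]
cv2.imwrite('pics/g.png',b)
print(bot.get_obs()['torque'],rel([.5205,-.0835,.107]))
E
```

```text
t: 6.22
eef_pos: [0.5212, -0.0835, 0.1082]
tool_rot: [0.0, 0.975, 0.223, 0.001]
contact_force: [1.1, -0.3, -0.0]
gripper_width: 1.0
grasp_force: 0.0
t: 7.05
eef_pos: [0.521, -0.0831, 0.1085]
tool_rot: [0.0, 0.975, 0.223, 0.001]
contact_force: [-1.9, 1.6, 6.3]
gripper_width: 0.517
grasp_force: 62.2
[ 0.31515242  0.38371876 -0.02780904] [-0.06  0.01  0.15]
```

View pics/g.png

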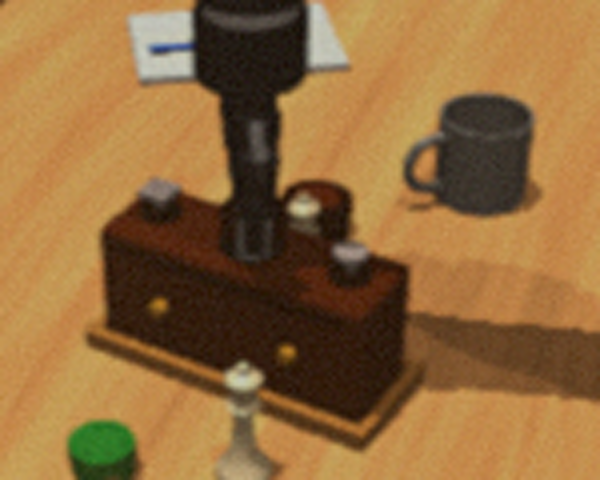

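The grip holds at 62 N and width 0.52, with the clock seated. Negative tool spin turns the cap anticlockwise as seen from above. I'll do the first half and check the torque.

```bash
python3 -m jog '[[0,0,0,-0.08],[0,0,0,-0.16],[0,0,0,-0.24],[0,0,0,-0.32],[0,0,0,-0.4],[0,0,0,-0.48],[0,0,0,-0.56],[0,0,0,-0.64],[0,0,0,-0.72],[0,0,0,-0.8],[0,0,0,-0.8],[0,0,0,-0.8]]'
python3 - <<'E'
from h import *
o=bot.get_obs();print(o['torque'],o['contact_force']);shot('wrist','w5');shot('top','t5')
from scipy.spatial.transform import Rotation as R
w=o['tool_rot'];x=R.from_quat(np.r_[w[1:],w[0]]).as_matrix()[:,0];print('yaw',np.arctan2(x[1],x[0]))
E
```

```text
t: 8.15
eef_pos: [0.5202, -0.0827, 0.1085]
tool_rot: [-0.0, 0.811, 0.585, 0.0]
contact_force: [-4.4, 2.4, 8.6]
gripper_width: 0.517
grasp_force: 62.4
[ 0.63201638  0.92626035 -0.17634526] [-4.40171379  2.35891492  8.58970498]
yaw 1.2489471131072651
```

```bash
python3 -m jog '[[0,0,0,-0.08],[0,0,0,-0.16],[0,0,0,-0.24],[0,0,0,-0.32],[0,0,0,-0.4]]'
python3 -c "
from h import *
o=bot.get_obs();print(o['torque'],o['contact_force'])"
python3 -m jog '[[0,0,0,-0.08],[0,0,0,-0.16],[0,0,0,-0.24],[0,0,0,-0.32],[0,0,0,-0.38],[0,0,0,-0.38],[0,0,0,-0.38],[0,0,0,-0.38]]'
python3 - <<'E'
from h import *
o=bot.get_obs();print(o['torque'],o['contact_force'])
from scipy.spatial.transform import Rotation as R
w=o['tool_rot'];x=R.from_quat(np.r_[w[1:],w[0]]).as_matrix()[:,0];print('yaw',np.arctan2(x[1],x[0]))
def line(c):
    P=cloud(c);m=(abs(P[...,2]-.105)<.003)&(np.hypot(P[...,0]-.52,P[...,1]+.083)<.13)
    r=cv2.minAreaRect(P[m][:,:2].astype(np.float32));return r,P[m][:,2].mean()
shot('wrist','w6')
for f in('w3','w5','w6'):print(f,line(load(f)))
E
```

```text
t: 8.67
eef_pos: [0.5202, -0.0822, 0.1085]
tool_rot: [-0.0, 0.678, 0.735, 0.0]
contact_force: [-4.3, 5.5, 9.7]
gripper_width: 0.519
grasp_force: 62.4
[ 0.88590451  0.99740874 -0.46406389] [-4.31230824  5.46729819  9.65948368]
t: 9.33
eef_pos: [0.5194, -0.0814, 0.1084]
tool_rot: [-0.001, 0.528, 0.849, 0.0]
contact_force: [-6.2, 6.0, 12.8]
gripper_width: 0.517
grasp_force: 62.6
[ 1.17153138  1.47235364 -0.34271891] [-6.16362881  5.96242378 12.82282593]
yaw 2.029382244261397
w3 (((0.5203946232795715, -0.08379744738340378), (0.07380174845457077, 0.2133607268333435), 78.94059753417969), np.float64(0.10465188526614387))
w5 (((0.5201374292373657, -0.08348826318979263), (0.07441987097263336, 0.21339848637580872), 78.91263580322266), np.float64(0.10467377540008721))
w6 (((0.5200352668762207, -0.08323559165000916), (0.0739489272236824, 0.2128516137599945), 79.07237243652344), np.float64(0.1046458760042891))
```

View pics/w6.png

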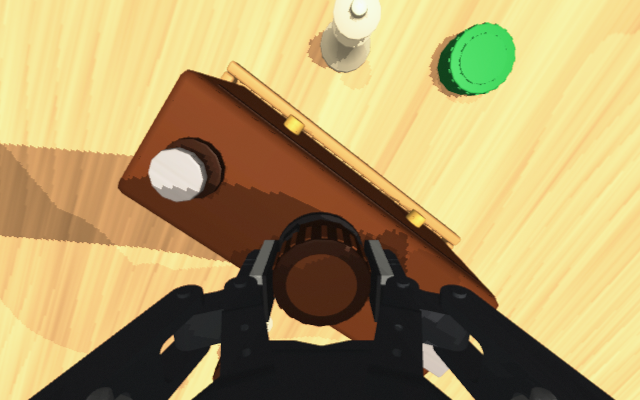

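The torque was about 0.46 N m during the turn (stiff ring following), the hand turned 1.58 rad and the clock stayed unmoved. I'll test with a small lift.

```bash
python3 -m jog '[[0,0,-0.1,0],[0,0,-0.2,0],[0,0,-0.3,0],[0,0,-0.4,0],[0,0,-0.5,0],[0,0,-0.5,0],[0,0,-0.5,0]]'
python3 - <<'E'
from h import *
o=bot.get_obs();print(o['torque'],o['contact_force'])
P=cloud(shot('wrist','w7'))
m=(abs(P[...,2]-.107)<.006)&(np.hypot(P[...,0]-.52,P[...,1]+.083)<.12);print(np.median(P[m][:,2]))
m=(abs(P[...,2]-.14)<.008)&(np.hypot(P[...,0]-.52,P[...,1]+.083)<.02);print(np.median(P[m][:,2]))
E
```

```text
t: 9.97
eef_pos: [0.5194, -0.0832, 0.1121]
tool_rot: [-0.001, 0.528, 0.849, -0.0]
contact_force: [-4.9, 3.4, 0.0]
gripper_width: 0.519
grasp_force: 63.3
[ 0.83332688  1.02102196 -0.12742216] [-4.90666638  3.3651374   0.04985103]
0.10519651664492022
0.13869589751601524
```

The cap rose 3.7 mm while the clock stayed down, so the thread is free. I'll lift it about 3.6 cm more.

```bash
python3 -m jog '[[0,0,-0.4,0],[0,0,-0.8,0],[0,0,-1.2,0],[0,0,-1.8,0],[0,0,-2.6,0],[0,0,-3.2,0],[0,0,-3.6,0],[0,0,-3.6,0],[0,0,-3.6,0],[0,0,-3.6,0],[0,0,-3.6,0],[0,0,-3.6,0]]'
python3 - <<'E'
from h import *
o=bot.get_obs();print(o['torque'],o['contact_force'],o['grasp_force'])
c=shot('wrist','w8');P=cloud(c)
m=(abs(P[...,2]-.107)<.006)&(np.hypot(P[...,0]-.52,P[...,1]+.083)<.12);print(np.median(P[m][:,2]))
m=(abs(P[...,2]-.175)<.008)&(np.hypot(P[...,0]-.52,P[...,1]+.083)<.035);Q=P[m];print(np.median(Q,0))
k=np.linalg.lstsq(np.c_[Q[:,:2]-Q[:,:2].mean(0),np.ones(len(Q))],Q[:,2],rcond=None)[0];print('slope',k)
s=shot('side','s8')
b=cv2.resize(s['pixels'][120:240,270:420,::-1],None,fx=4,fy=4,interpolation=cv2.INTER_CUBIC)
cv2.imwrite('pics/e.png',b)
E
```

```text
t: 11.02
eef_pos: [0.52, -0.0835, 0.1479]
tool_rot: [-0.0, 0.528, 0.849, -0.0]
contact_force: [0.1, -0.1, -0.5]
gripper_width: 0.513
grasp_force: 63.4
[-0.02547597 -0.01096221 -0.00160221] [ 0.09351143 -0.14022496 -0.49789919] 63.358755111694336
0.10481243418393923
[ 0.52050844 -0.08382424  0.17442844]
slope [ 0.01336174 -0.02817588  0.17440213]
```

View pics/e.png

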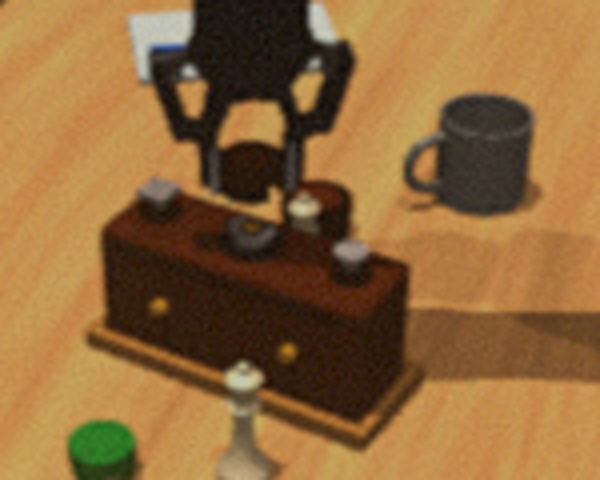

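The cap is held level with its underside at about z 0.148, 30 mm above the mouth. The open well shows at (250,235), the clock is seated and both plungers are up.

```bash
python3 -c "
from station import bot
print(bot.hand_in())"
```

```text
the job is handed in; nothing more can be done
None
```

I pressed the round plunger and then the square one, unscrewed the cap about a quarter turn and lifted it straight off. I handed the job in with the cap held level about 3 cm above the open well and the clock seated in its tray; the hand-in returned no verdict.

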